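Two-button release of the bar dispenser

ROBOT

A 6-joint arm with a two-finger parallel gripper is mounted at the origin on the work surface. World frame = base frame: x ahead of the robot, y to its left, z up, the work surface at z = 0. Lengths are in m, angles in degrees, forces in N, time in s.
With the tool pointing down it reaches from about 0.4 to 0.825 m from the base axis. Payload 7 kg.
Tool frame: the origin (TCP) lies midway between the tips of the shut fingers; the grasp point (between the pads) lies 19 mm behind it; z points along the fingers, y is the direction in which the jaws open and shut (so a half turn about z gives the same grasp; the last joint's range is limited). The gripper opens to 88 mm and grips with 3 to 60 N. Pads are 19 mm wide; open, the fingers measure 130 mm over their backs; the gripper's body (78 mm by 193 mm) begins 47 mm behind the grasp point.
Start: joints at [-52.076, 20.546, 0.682, 0, -70.136, -16.507], TCP at [0.246, -0.628, 0.227] pointing down, gripper open.
Joint ranges: [-176.03, 176.03], [-82.01, 121.73], [-58.28, 71.71], [-173.87, 95.51], [-174.79, -0.11], [-173.66, 173.66]. Speed limits (degrees/s): [136.94, 136.94, 172.46, 180, 180, 180].

INTERFACE

Orientations are given as a 3x3 rotation matrix whose columns are the frame's x, y, z axes.
In Python, from rig import robot gives the robot as it stands. Calls block until the motion is done:
- robot.goto(position, orientation): joint-space move of the TCP to a pose.
- robot.servo_line(position, ori=None, speed=0.15): straight line of the TCP; ori=None keeps the orientation; speed is the mean speed in m/s.
- robot.movej(angles): joint-space move.
- robot.move_gripper(opening): opening from 0.0 (shut) to 1.0 (fully open); the grip force is fixed at half the most; returns when the fingers have stopped.
- robot.dwell(seconds).
- robot.ik(position, orientation): joint angles nearest the present ones, or None.
- robot.grab_frame(name): name is "side" or "top" or "wrist"; returns (picture, depth): 480x640x3 uint8, red, green, blue; 480x640 float32, m along the optical axis (not along the pixel's ray), 0 where there is no reading.
- robot.camera_info(name): a dict with "vfov" (degrees; the focal length in pixels is half the picture's height over the tangent of half this angle, whatever the lens; pixels are square), "cx", "cy" (the principal point, pixels), "view" (4x4, takes a point from world to camera coordinates); the wrist camera has in their place "T_tool_cam" (4x4, takes a point from camera to tool coordinates, whose origin is the TCP and whose axes are the flange's). Camera axes: x right, y down, z forward; pixel columns grow to the right and rows downward; lengths in m; the calibration is good to about 2 mm. A picture is of the moment at which its call begins: read the wrist's pose just before it. camera_info takes no time and is no camera call.
A pose or a line that the arm cannot do raises robot.Unreachable and nothing moves.
- robot.job_done(): hands the job in, once; it reports no verdict.
Readings, each from a call of its own:
- robot.read_t(): time.
- robot.read_qpos(): joint angles.
- robot.read_qvel(): joint speeds.
- robot.read_effort(): joint torques, N m.
- robot.read_position(): TCP position.
- robot.read_tcp_rot(): TCP orientation.
- robot.read_force(): force on the tool from outside, world axes, zero at the start.
- robot.read_ft_torque(): the same for the moment, N m.
- robot.read_grip_width(): opening from 0.0 (shut) to 1.0 (fully open).
Only numpy, scipy, OpenCV 4.12 (cv2) and the standard library are available. Lean on these libraries where they do the work, as an engineer would, in place of code of your own. Each camera call takes 0.05 s, during which the arm holds its last target.

TASK

On the bench stands a bar dispenser: a grey block with two round buttons side by side, and a sloping chute down which an aluminium bar will roll. Press the two buttons down together, one fingertip on each, and keep both fully down until the bar has rolled out and lies still in the tray at the foot of the chute; then let go of them. Never push one of the two down alone, do not touch the bar, and leave the lone lamp button on its own box and the other things on the bench alone.

Things in the scene. Friction and masses are not known exactly. Their poses are not given: they have to be found in the camera images.
- rack: the bar dispenser, fixed to the bench: grey block 80 x 112 mm and 85 mm high with the two buttons, then a 112 mm wide chute (plywood floor, aluminium sides) sloping down 12 degrees away from the block, then a plywood tray; 280 mm long in all. Origin on the bench below the mid-point between the two buttons; x points down the chute from the block to the tray (level), y across it towards the left button, z up
- button_left_top (a point): left dispenser button (the +y side of the dispenser): round plain white cap, 26 mm across, flat on top, in a round black collar 40 mm across on the dispenser's raised grey block; this point is the centre of the cap's top face, 106 mm above the bench when up and 96 mm when fully down. The two caps are 62 mm apart centre to centre, side by side across the dispenser
- button_right_top (a point): right dispenser button (the -y side), the same in all ways; this point is the centre of its top face
- button_left (a joint): travel of the left button: 0 = up, 0.010 m = fully down (straight down). A spring pushes it back up: about 1.1 N to start it, 3.6 N to hold it fully down (twice that for both). Each button pulls down one of two stop pins that hold the bar; a pin is clear of the bar only from about 0.007 to 0.008 m on, and the bar rolls only when both pins are clear
- button_right (a joint): travel of the right button: the same values and spring
- bar_center (a point): centre of the loose aluminium bar, 28 mm diameter, 96 mm long, about 0.15 kg, lying across the chute against the two stop pins, 67 mm down the chute from the buttons' line; it rolls to the tray in about half a second once released
- tray_in (a point): centre of the tray's black floor, 8 mm above the bench, 212 mm from the buttons' line along the dispenser's x; the tray is 40 mm long inside (along x), 102 mm wide, its walls 45 to 50 mm high; axes as the dispenser's. The bar's centre is 14 mm above this point's height when it lies in the tray
- lamp_button_top (a point): to be left alone: centre of the top of a lone button that looks the same as the other two, on its own fixed grey box (70 x 70 x 45 mm); the top is 66 mm above the bench
- lamp_button (a joint): travel of the lone lamp button: 0 = up, 0.010 m = down; to stay up
- tape_center (a point): bystander: centre of a loose paper tape roll, 84 mm across, 24 mm high, lying flat
- eraser_center (a point): bystander: centre of a loose whiteboard eraser, 100 x 45 x 30 mm
- glue_center (a point): bystander: centre of a loose standing white bottle, 48 mm across, 100 mm high
Things that resemble listed ones, but are neither listed nor needed, are in the scene too. Leave any pink or red look-alike of the part that bears lamp_button_top alone.

How it is judged (in metres and radians):
On the way, in this order (a step that is already met when the one before it is completed fails the run):
1. both buttons are pressed down together by the fingers (value of joint each of button_left, button_right above 0.006 m and contact force between the fingers and button_left above 0.3 N and contact force between the fingers and button_right above 0.3 N), for 0.02 s.
2. the bar lies still in the tray while both buttons are still held down (x of bar_center in the frame of tray_in between -0.022 and 0.022 m and z of bar_center in the frame of tray_in below 0.02 m and y of bar_center in the frame of tray_in between -0.02 and 0.02 m and linear speed of bar below 0.03 m/s and value of joint each of button_left, button_right above 0.006 m), for 0.2 s.
At the end, for the whole second after the job is handed in: Bar still (under 0.03 m/s) in the tray, its centre within 22 mm of the tray's middle along the dispenser, 20 mm across, under 20 mm above the tray floor; all three buttons back up (within 2 mm); tape roll, eraser and bottle within 20 mm of their starts (x of bar_center in the frame of tray_in between -0.022 and 0.022 m and z of bar_center in the frame of tray_in below 0.02 m and y of bar_center in the frame of tray_in between -0.02 and 0.02 m and linear speed of bar below 0.03 m/s and value of joint each of button_left, button_right, lamp_button below 0.002 m and distance of each of tape_center, eraser_center, glue_center from where it was at the start of the episode below 0.02 m); the robot touches nothing.
It fails at once if one dispenser button is pushed down (over 7 mm) while the other is up (under 2 mm) ((value of joint button_left above 0.007 m and value of joint button_right below 0.002 m) or (value of joint button_right above 0.007 m and value of joint button_left below 0.002 m)).
It fails at once if the robot touches the bar (contact force between any of the arm, the fingers and bar above 0.5 N).
It fails at once if the bar is lifted (height (world z) of bar_center above 0.11 m).
It fails at once if the lamp button is pressed (value of joint lamp_button above 0.004 m).
It fails at once if the tape roll, eraser or bottle is shoved, tipped or lifted (distance of any of tape_center, eraser_center, glue_center from where it was at the start of the episode above 0.02 m).
It also fails if it takes over 32 s, if anything falls off the work surface, if the arm or the gripper's body presses on something with over 40 N, if the wrist force passes 120 N, or if a joint passes its speed limit or range.

## Working session

There is one attempt and no reset: what is moved stays moved. The work goes in short steps, each a Python script; the robot and the scene stay as the last script left them, time stands still between calls to the robot, and variables do not carry over. Pictures are saved under pics/ and viewed, and the job is handed in when it is done.

```bash
ls; mkdir -p pics
python3 - <<'E'
from rig import robot
import cv2,numpy as np
for n in ("top","side","wrist"):
    p,d=robot.grab_frame(n); cv2.imwrite(f"pics/{n}0.png",p[:,:,::-1]); np.save(f"pics/{n}0.npy",d)
    print(n,robot.camera_info(n))
print(robot.read_t(),robot.read_position(),robot.read_tcp_rot(),robot.read_force())
E
```

```text
pics
top {'vfov': 54.02621557328486, 'cx': 322.9195827232618, 'cy': 236.1958523150237, 'view': array([[ 0.02528059, -0.99952161, -0.01781668,  0.06266239],
       [-0.99335917, -0.02311567, -0.11270859,  0.59753223],
       [ 0.11224283,  0.0205477 , -0.99346834,  0.99650546],
       [ 0.        ,  0.        ,  0.        ,  1.        ]])}
side {'vfov': 55.39127424081615, 'cx': 326.6104929610224, 'cy': 246.03846451115223, 'view': array([[-0.73606276, -0.67676655, -0.01409466,  0.46464973],
       [-0.49252489,  0.54972997, -0.67469711,  0.3019468 ],
       [ 0.46436069, -0.48967745, -0.73796013,  0.63437888],
       [ 0.        ,  0.        ,  0.        ,  1.        ]])}
wrist {'vfov': 62.039323370813776, 'cx': 321.2288227534318, 'cy': 243.3090054728325, 'T_tool_cam': array([[-1.22943893e-03, -9.60325134e-01, -2.78880127e-01,
         7.51386816e-02],
       [ 9.99999242e-01, -1.16287593e-03, -4.04112739e-04,
         1.70453517e-04],
       [ 6.37766329e-05, -2.78880413e-01,  9.60325836e-01,
        -1.57802167e-01],
       [ 0.00000000e+00,  0.00000000e+00,  0.00000000e+00,
         1.00000000e+00]])}
0.15 [ 0.24629684 -0.62804174  0.22584054] [[-9.30994076e-01 -3.65033795e-01 -5.98737957e-04]
 [-3.65034263e-01  9.30993343e-01  1.17561494e-03]
 [ 1.28281871e-04  1.31305041e-03 -9.99999130e-01]] [-0.36067811  0.02885703 -0.60482834]
```

View pics/top0.png

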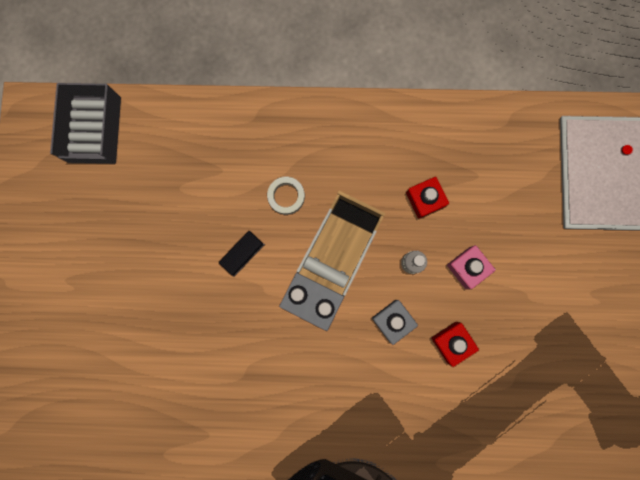

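View pics/side0.png

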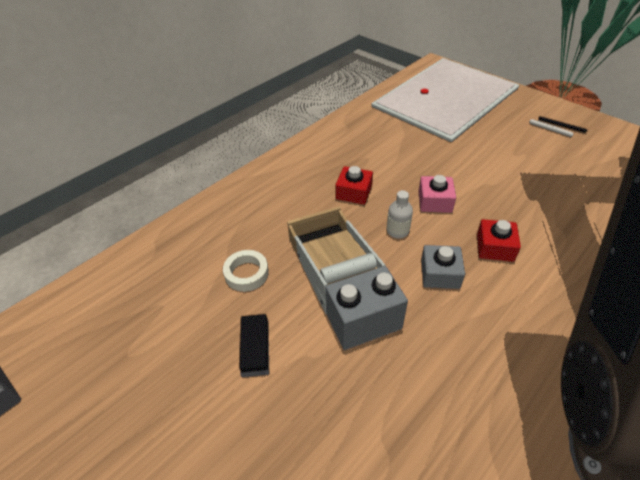

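The dispenser is the only block with two buttons, with caps at about (298,295) and (325,309) in the top view. The lone grey lamp box is at (396,322), with red and pink look-alikes near (430,195), (475,267) and (459,345). Next I'll enlarge the dispenser and measure it.

```bash
cat > h.py <<'E'
import numpy as np,cv2
def K(ci): 
    f=240/np.tan(np.radians(ci['vfov']/2)); return f,ci['cx'],ci['cy']
def at_height(ci,uv,z,T=None):
    f,cx,cy=K(ci)
    if T is None: T=np.linalg.inv(ci['view'])
    d=T[:3,:3]@np.array([(uv[0]-cx)/f,(uv[1]-cy)/f,1]); o=T[:3,3]
    return o+d*(z-o[2])/d[2]
def at_depth(ci,uv,dep,T=None):
    f,cx,cy=K(ci)
    if T is None: T=np.linalg.inv(ci['view'])
    return T[:3,:3]@(np.array([(uv[0]-cx)/f,(uv[1]-cy)/f,1])*dep)+T[:3,3]
def caps(img,box):
    x0,y0,x1,y1=box; c=img[y0:y1,x0:x1].astype(int)
    m=((c.min(2)>135)&(c.max(2)-c.min(2)<35)).astype(np.uint8)
    n,l,s,ce=cv2.connectedComponentsWithStats(m)
    return [(ce[i]+[x0,y0],s[i,2:5].tolist()) for i in range(1,n) if s[i,4]>40]
E
python3 - <<'E'
from rig import robot
from h import *
for n,box in (("top",(280,275,345,330)),("side",(325,260,410,320))):
    img=cv2.imread(f"pics/{n}0.png"); d=np.load(f"pics/{n}0.npy"); ci=robot.camera_info(n)
    for c,s in caps(img,box):
        u,v=np.round(c).astype(int); print(n,c,s,at_height(ci,c,.106),at_depth(ci,c,d[v,u]))
img=cv2.imread("pics/top0.png")[180:350,230:450]; a=cv2.resize(img,None,fx=3.5,fy=3.5,interpolation=cv2.INTER_CUBIC)
cv2.imwrite("pics/topc.png",a)
E
```

```text
top [337.24561404 278.25438596] [20, 10, 114] [0.50314572 0.04464781 0.106     ] [0.50369124 0.04437949 0.08342538]
top [296.95145631 294.47572816] [11, 12, 103] [0.46865085 0.12488491 0.106     ] [0.46864408 0.12492558 0.10543797]
top [324.5 308.5] [12, 12, 112] [0.44221101 0.06882283 0.106     ] [0.44216303 0.06883909 0.10479494]
side [346.54932302 267.04448743] [51, 19, 517] [0.50083777 0.0917165  0.106     ] [0.51439845 0.0753651  0.08052375]
side [384.01840491 278.01226994] [15, 13, 163] [0.44165097 0.06906089 0.106     ] [0.44194292 0.06859705 0.1053193 ]
side [348.40909091 290.23863636] [16, 14, 176] [0.46791914 0.12528363 0.106     ] [0.46879401 0.124209   0.10415731]
```

View pics/topc.png

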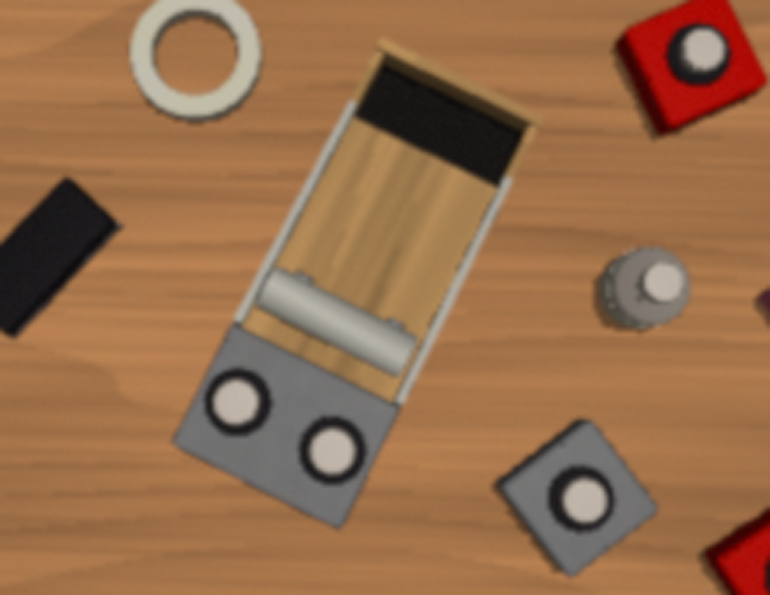

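The caps are clear in both views. The top and side views agree within 1 mm and give a spacing of 62.0 mm at about 0.105 m height. That puts left at (0.468,0.125) and right at (0.442,0.069), with the chute direction at (0.906,-0.423). I'll move above the mid-point and set the finger spacing.

```bash
cat >> h.py <<'E'
L=np.array([.4683,.1251]);R_=np.array([.4420,.0689]);mid=(L+R_)/2
yv=(L-R_)/np.linalg.norm(L-R_)
ROT=np.array([[-yv[1],yv[0],0],[yv[0],yv[1],0],[0,0,-1.]])
E
python3 - <<'E'
from rig import robot
from h import *
print(robot.ik([*mid,.095],ROT), ROT)
robot.goto([*mid,.20],ROT)
robot.move_gripper(.5)
robot.servo_line([*mid,.130],speed=.1)
print(robot.read_t(),robot.read_position(),mid,robot.read_grip_width(),robot.read_force())
print(robot.read_tcp_rot())
for n in ("side","wrist"):
    p,d=robot.grab_frame(n); cv2.imwrite(f"pics/{n}1.png",p[:,:,::-1]); np.save(f"pics/{n}1.npy",d)
a=cv2.imread("pics/side1.png")[190:350,270:480]
b=cv2.imread("pics/wrist1.png")
a=cv2.resize(a,None,fx=3,fy=3,interpolation=cv2.INTER_CUBIC);cv2.imwrite("pics/s1c.png",a)
E
```

```text
[  36.37028062    8.53006758  -35.24025178    0.          -46.22968064
 -151.44853651] [[-0.90572972  0.42385572  0.        ]
 [ 0.42385572  0.90572972  0.        ]
 [ 0.          0.         -1.        ]]
4.5667 [0.45551329 0.09719794 0.13043298] [0.45515 0.097  ] 0.49729144981650253 [ 0.65861803  1.01837642 -0.36624281]
[[-9.05799734e-01  4.23705638e-01  6.12017136e-04]
 [ 4.23705825e-01  9.05799829e-01  2.10855776e-04]
 [-4.65024236e-04  4.50308331e-04 -9.99999790e-01]]
```

View pics/s1c.png

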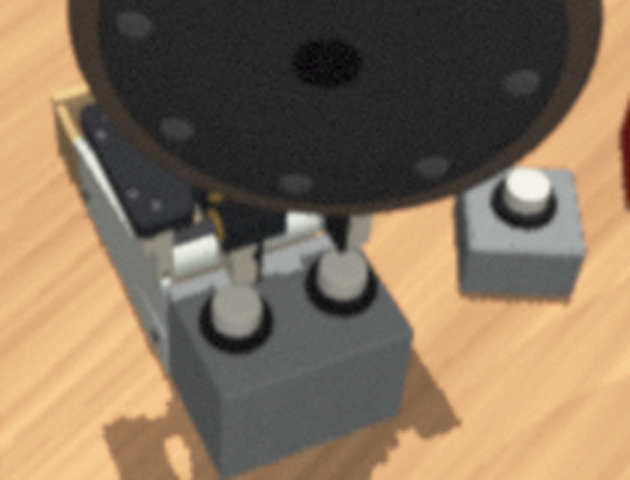

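View pics/wrist1.png

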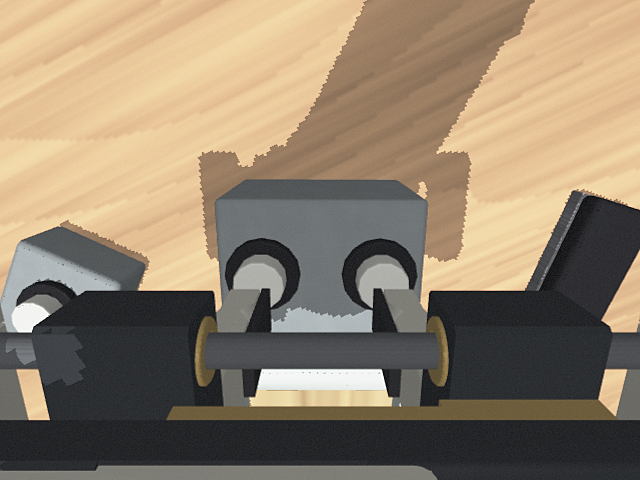

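The side view shows the fingers over the two dispenser caps, with the lamp box well clear. In the wrist view the tips span x 220–270 and 373–425 px, which is 22–43 mm each side of centre. The caps are centred at about 261 and 380, level with the tips. I'll press straight down and check force and height along the way.

Run:
```python
from rig import robot
from h import *
f0=robot.read_force()
robot.servo_line([*mid,.109],speed=.08)
print(robot.read_position(),robot.read_force()-f0)
for z in (.0975,.095,.094,.093):
    robot.servo_line([*mid,z],speed=.05)
    f=robot.read_force()-f0; p=robot.read_position(); print(z,p,f,robot.read_ft_torque(),robot.read_t())
    if f[2]>14 : break
robot.dwell(1.2)
print(robot.read_position(),robot.read_force()-f0)
for n in ("top","side","wrist"):
    p,d=robot.grab_frame(n); cv2.imwrite(f"pics/{n}2.png",p[:,:,::-1]); np.save(f"pics/{n}2.npy",d)
a=cv2.imread("pics/top2.png")[170:350,260:400];b=cv2.imread("pics/side2.png")[190:350,270:410]
b=cv2.resize(b,(140,180)) if 0 else b
a=cv2.resize(a,None,fx=2.8,fy=2.8);b=cv2.resize(b,None,fx=2.8,fy=2.8)
c=np.zeros((504,784,3),np.uint8);c[:a.shape[0],:392]=a;c[:b.shape[0],392:]=b
cv2.imwrite("pics/c2.png",c);print(robot.read_t())
```

```text
[0.45513626 0.09690724 0.10903939] [-0.13087829  1.46293029  0.88037136]
0.0975 [0.45615246 0.09750838 0.0980393 ] [1.21933547 1.53230888 7.35841074] [ 0.05460466 -0.18192797 -0.00453949] 5.4583
0.095 [0.45620762 0.09751063 0.0962046 ] [-2.02986428  1.44583488 12.67251545] [-0.04443065  0.76916014 -0.05347895] 5.7083
0.094 [0.45629341 0.09751222 0.09606932] [-5.27946887  0.79911672 24.06761317] [-0.06236473  2.38619991 -0.01945009] 5.9583
[0.45629438 0.09750573 0.09606178] [-5.75012929  1.0551036  22.9043504 ]
7.3083
```

View pics/c2.png

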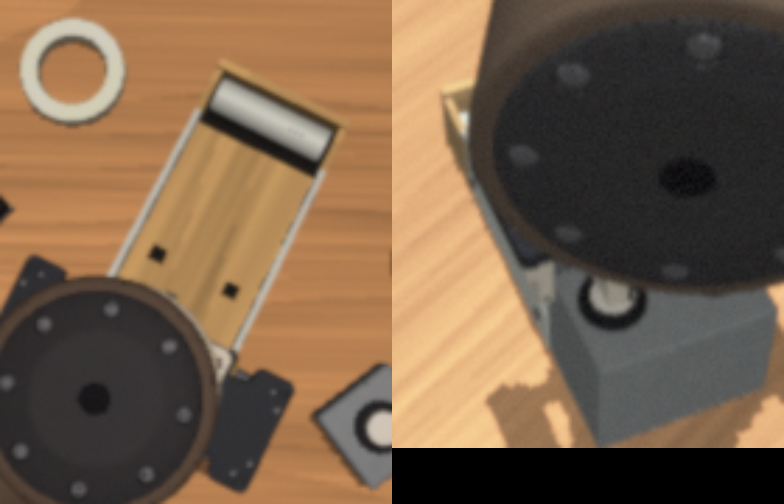

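View pics/wrist2.png

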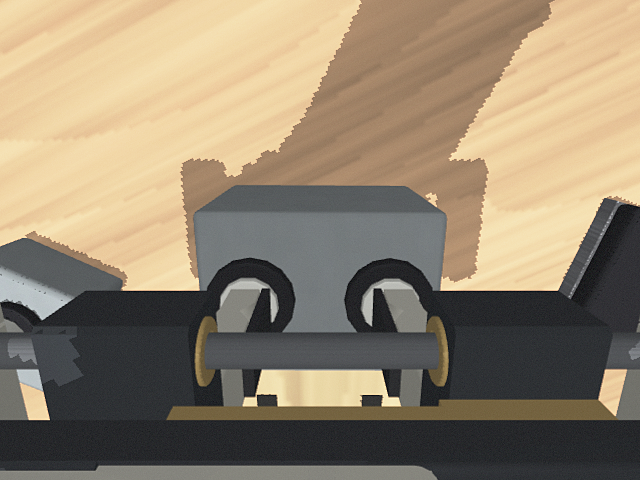

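The bar now lies in the tray at about (356,213) in the top view. Both pins are retracted and both caps are down, with the tip at 0.096 m. I'll check the bar is still and centred, then release.

Run:
```python
from rig import robot
from h import *
xv=np.array([yv[1],-yv[0]]);tray=mid+.212*xv
def bar(p):
    c=caps(p[:,:,::-1],(325,185,385,240)); print(c)
    for q,s in c:
        w=at_height(robot.camera_info("top"),q,.034)[:2]-tray; print("tray x,y",w@xv,w@yv)
bar(cv2.imread("pics/top2.png")[:,:,::-1])
robot.dwell(.3)
p,d=robot.grab_frame("top"); bar(p)
print(np.abs(p[195:235,335:385].astype(int)-cv2.imread("pics/top2.png")[195:235,335:385,::-1]).mean())
robot.servo_line([*mid,.125],speed=.06)
robot.servo_line([*mid,.25],speed=.15)
robot.goto([.35,-.25,.28],ROT)
robot.dwell(.3)
for n in ("top","side"):
    p,d=robot.grab_frame(n); cv2.imwrite(f"pics/{n}3.png",p[:,:,::-1]); np.save(f"pics/{n}3.npy",d)
    for c,s in caps(p[:,:,::-1],(280,283,345,330) if n=="top" else (325,280,410,320)):
        u,v=np.round(c).astype(int); print(n,c,s,at_depth(robot.camera_info(n),c,d[v,u]))
    if n=="top": bar(p)
print(robot.read_t(),robot.read_force(),robot.read_position())
```

```text
[(array([356.41994751, 211.68503937]), [40, 26, 381])]
tray x,y 0.0052377272945257946 -0.0001190841629390094
[(array([356.42744063, 211.66226913]), [40, 26, 379])]
tray x,y 0.00529061114582213 -0.00011154997565112716
0.563
top [296.94392523 294.4953271 ] [12, 12, 107] [0.4686172  0.12486404 0.10648072]
top [324.52212389 308.54867257] [12, 12, 113] [0.44218012 0.0687545  0.10761093]
[(array([356.50555556, 211.74166667]), [40, 26, 360])]
tray x,y 0.005207945444588191 -0.0003431438432613377
side [384.26666667 281.7       ] [15, 5, 60] [0.43792604 0.07288871 0.10333107]
side [348.41436464 290.22651934] [16, 14, 181] [0.46909699 0.12382485 0.10353872]
11.075 [0.72620214 0.21158553 0.73088292] [ 0.3502413  -0.24969173  0.27992065]
```

View pics/top3.png

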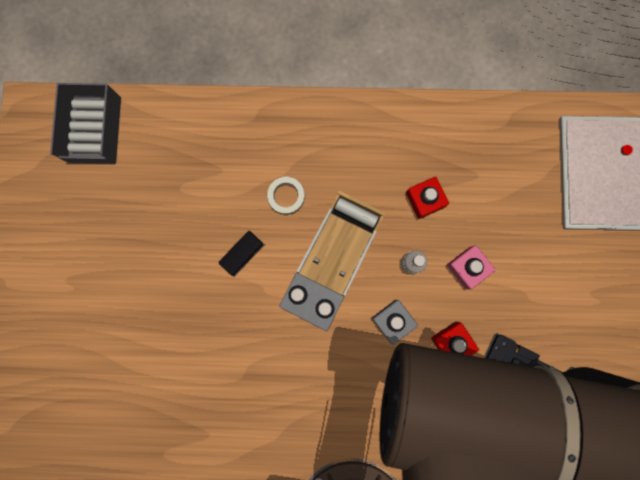

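View pics/side3.png

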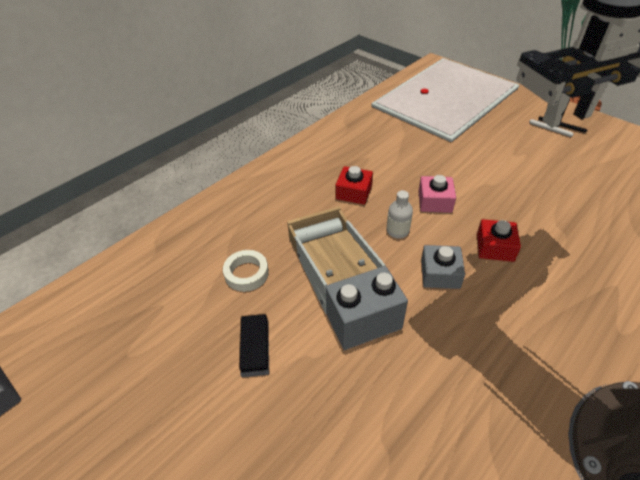

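Both pictures show the bar in the tray at (356,212) in the top view and the two caps back up at their starting pixels. The pins are up again, the tape, eraser, bottle and lamp button are where they were, and the arm is clear.

```bash
python3 -c "
from rig import robot
print(robot.job_done(), robot.read_t())"
```

```text
the job is handed in; nothing more can be done
the job is handed in; nothing more can be done
```

I pressed both dispenser buttons down together, one fingertip on each, and the bar rolled into the tray. I held them down until it lay still, then lifted straight off, moved the arm clear and handed the job in. The hand-in reports no verdict.

- **Press:** the fingertips reached 0.096 m, the fully-down height. The vertical force was about 23 N, well above the roughly 7 N the springs need, so the buttons were pushed hard against their stops.
- **Bar:** it measured about 5 mm from the tray's middle along the dispenser and under 1 mm across. Two pictures taken 0.3 s or more apart, with the buttons still held, showed it had not moved.
- **Buttons:** both caps are back at their starting pixels in the top view, at a measured 0.106–0.108 m. The side view gave about 0.1035 m, and its right-cap reading came from only part of the cap. I put this down to depth noise, because the side view's left cap was also at its starting pixel.
- **Other things:** the tape, eraser, bottle and lamp button look unmoved by eye in both views; I did not measure their positions. The last picture was at 11.1 s, just before the hand-in and within the 32 s limit.

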